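Size a plug pin in the ring gauge

TASK

Lift the plug pin out of the single-socket stand and find its size in the ring gauge: starting from the largest ring, lower its shaft into one ring after another down the row, skipping none, until a ring stops it, feeling gently so that you never press hard on the gauge. Then set it back in the last ring that let it through, fully home with its collar flat on the ring, lowered and not dropped, and let go. Leave the two pins in the rack and everything else on the bench alone.

Things in the scene. Friction and masses are not known exactly. Their poses are not given: they have to be found in the camera images.
- pin_a_handle (a point): One of three plug pins, alike as they stand: 30 mm steel shaft (flat foot, 1 mm chamfer), collar 34 mm across and 5 mm thick, upright aluminium handle 24 mm across, 42 mm tall; 77 mm in all, 0.1 to 0.2 kg. This point: centre of the handle, on the pin's axis, 56 mm above its foot; z axis up the pin.
- pin_a_nose (a point): Centre of the foot (lower end of the shaft) of pin_a, on its axis; z axis up the pin. The three pins' shafts are 17.8, 20.8 and 23.8 mm across, each 1.2 mm under one of the three larger rings; which pin has which is not told.
- pin_a: pin_a itself, origin at the centre of its foot.
- pin_b_handle (a point): One of three plug pins, alike as they stand: 30 mm steel shaft (flat foot, 1 mm chamfer), collar 34 mm across and 5 mm thick, upright aluminium handle 24 mm across, 42 mm tall; 77 mm in all, 0.1 to 0.2 kg. This point: centre of the handle, on the pin's axis, 56 mm above its foot; z axis up the pin.
- pin_b_nose (a point): Centre of the foot (lower end of the shaft) of pin_b, on its axis; z axis up the pin. The three pins' shafts are 17.8, 20.8 and 23.8 mm across, each 1.2 mm under one of the three larger rings; which pin has which is not told.
- pin_b: pin_b itself, origin at the centre of its foot.
- pin_c_handle (a point): One of three plug pins, alike as they stand: 30 mm steel shaft (flat foot, 1 mm chamfer), collar 34 mm across and 5 mm thick, upright aluminium handle 24 mm across, 42 mm tall; 77 mm in all, 0.1 to 0.2 kg. This point: centre of the handle, on the pin's axis, 56 mm above its foot; z axis up the pin.
- pin_c_nose (a point): Centre of the foot (lower end of the shaft) of pin_c, on its axis; z axis up the pin. The three pins' shafts are 17.8, 20.8 and 23.8 mm across, each 1.2 mm under one of the three larger rings; which pin has which is not told.
- pin_c: pin_c itself, origin at the centre of its foot.
- ring_1 (a point): Ring 1 of the gauge, bore 25 mm, the largest, at the gauge's +y end. This point: centre of its mouth, on the flat top face 45 mm above the bench; z axis up. The mouth has a 1 mm chamfer. The top plate is 12 mm thick and open beneath for 29 mm; a pin that fits goes down 30 mm, collar on the plate; one too thick stops 0 to 1.5 mm below the top face.
- ring_2 (a point): Ring 2 of the gauge, bore 22 mm. This point: centre of its mouth, on the flat top face 45 mm above the bench; z axis up. The mouth has a 1 mm chamfer. The top plate is 12 mm thick and open beneath for 29 mm; a pin that fits goes down 30 mm, collar on the plate; one too thick stops 0 to 1.5 mm below the top face.
- ring_3 (a point): Ring 3 of the gauge, bore 19 mm. This point: centre of its mouth, on the flat top face 45 mm above the bench; z axis up. The mouth has a 1 mm chamfer. The top plate is 12 mm thick and open beneath for 29 mm; a pin that fits goes down 30 mm, collar on the plate; one too thick stops 0 to 1.5 mm below the top face.
- ring_4 (a point): Ring 4 of the gauge, bore 16 mm, the smallest, which stops every pin. This point: centre of its mouth, on the flat top face 45 mm above the bench; z axis up. The mouth has a 1 mm chamfer. The top plate is 12 mm thick and open beneath for 29 mm; a pin that fits goes down 30 mm, collar on the plate; one too thick stops 0 to 1.5 mm below the top face.
- gauge: The ring gauge: a steel bridge 50 mm wide, 194 mm long, 45 mm high, on a thin foot plate 70 x 200 mm, fixed to the bench, with four through rings in a row along its y axis, 42 mm apart, shrinking towards -y. Origin under its centre.
- stand_mouth (a point): Centre of the socket in the single-socket stand, a dark wooden block 64 x 64 mm, 40 mm high, fixed. This point lies on its top face. The socket is 27 mm wide and 34 mm deep; the pin to be sized stands in it, collar on the block, shaft hidden (lift 30 mm to clear it).
- slot_1 (a point): Centre of one of the two sockets (top face, 27 mm wide) of the rack, a fixed dark wooden block 120 x 64 mm, 40 mm high; each holds a pin that stays there.
- slot_2 (a point): Centre of one of the two sockets (top face, 27 mm wide) of the rack, a fixed dark wooden block 120 x 64 mm, 40 mm high; each holds a pin that stays there.
- polish_jar: Bystander: squat jar with a white cap, 48 mm across, 45 mm high. Origin at its underside or axis.
- stone_dish: Bystander: white ceramic dish, 80 mm across, 30 mm high. Origin at its underside or axis.
- loupe: Bystander: black eye loupe, 34 mm across, 28 mm high. Origin at its underside or axis.
- spray_bottle: Bystander: red bottle, 64 mm across, 150 mm high. Origin at its underside or axis.
- screwdriver: Bystander: screwdriver lying flat, 150 mm long. Origin at its underside or axis.
- brush: Bystander: brush lying flat, 160 mm long. Origin at its underside or axis.
- wrench: Bystander: small wrench lying flat, 130 mm long. Origin at its underside or axis.
Not all that is in view belongs to the job. Leave any blue or red look-alike of the pin_a alone.

How it is judged:
By the outcome, as a careful person would: the job done as asked, in the order asked, and still so for the second after the job is handed in, with the robot touching nothing.
It also fails if it takes over 69 s, if anything falls off the work surface, if the arm or the gripper's body presses on something with over 40 N, if the wrist force passes 120 N, or if a joint passes its speed limit or range.

ROBOT

A 6-joint arm with a two-finger parallel gripper is mounted at the origin on the work surface. World frame = base frame: x ahead of the robot, y to its left, z up, the work surface at z = 0. Lengths are in m, angles in rad, forces in N, time in s.
With the tool pointing down it reaches from about 0.35 to 0.975 m from the base axis. Payload 7.1 kg.
Tool frame: the origin (TCP) lies at the very end of the fingers, on their centre line; the grasp point (between the pads) lies 19 mm behind it; z points along the fingers, y is the line along which they close (so a half turn about z gives the same grasp; the last joint's range is limited). The gripper opens to 88 mm and grips with 3 to 60 N. Pads are 20 mm wide; open, the fingers measure 115 mm over their backs; the gripper's body (75 mm by 178 mm) begins 61 mm behind the grasp point.
Start: joints at [1.255, 0.423, 1.63, -0, 1.089, -0.019], TCP at [0.183, 0.598, 0.223] pointing down, gripper open.
Joint ranges: [-3, 3], [-0.9, 2.11], [0.09, 2.58], [-1.31, 4.45], [0.11, 2.69], [-2.54, 2.54]. Speed limits (rad/s): [2.39, 2.39, 3.01, 3.14, 3.14, 3.14].

INTERFACE

Orientations are given as a unit quaternion [w, x, y, z].
In Python, from workcell import bot, get_image, get_calibration gives the robot as it stands.
- The arm moves only by the tool carry_out, never from a script. Its argument "targets" is a list that holds one entry, the list of rows, each a list of 7 numbers: the turn, a rotation vector about the tool's x, y, z in units of 0.5 rad (1.0 is 0.5 rad), then the shift along the tool's x, y, z in units of 200 mm (1.0 is 200 mm), then the opening in per cent of the stroke, from 0 (shut) to 100 (fully open). A call has 1 to 12 rows; each row is the pose to reach, as a shift and turn from the pose commanded when the call began, along the tool's axes at that moment; what a row does not reach only later rows make up. A row lasts 1/10 s, in which the tool goes at most 50 mm and 8.59 degrees, less where a joint would pass 70% of its speed; a pose out of reach is approached as far as the arm can. A call with a number of a shift or a turn outside -1 to 1 is refused whole. A call with a gripper value outside its range is refused whole. The fingers move at their own pace and stop on an object; "grip_force" is the grip in N (left out, the last holds). Time passes only in rows, so rows that repeat a pose let the fingers close. It gives the time, the measured TCP pose, the force, the opening and the grip force at its end, in the units of the state.
- bot.sense(): the state, without advancing time (a new reading comes with each control period).
- get_image(name): name is "side" or "top" or "wrist"; returns the picture (400x640x3 uint8, red, green, blue); there is no depth.
- get_calibration(name): a dict with "intrinsics" (3x3 intrinsics, pixels), "position" and "attitude" of the camera in the world. Camera axes: x right, y down, z forward; pixel columns grow to the right and rows downward; lengths in m; the calibration is good to about 2 mm. A picture is of the moment at which its call begins: read the wrist's pose just before it. get_calibration takes no time and is no camera call; for the wrist camera it gives the pose at the moment of the call.
- bot.sign_off(): hands the job in; it is judged then, once.
The state is a dict: "time": time; "joints": joint angles; "qd": joint speeds; "joint_efforts": joint torques, N m; "tool_pos": TCP position; "eef_rot": TCP orientation; "ft_force": force on the tool from outside, world axes, zero at the start; "ft_torque": the same for the moment, N m; "gripper_width": finger opening in m; "grasp_force": force on a finger pad.
Only numpy, scipy, OpenCV 4.12 (cv2) and the standard library are available. Lean on these libraries where they do the work, as an engineer would, in place of code of your own. Each camera call takes 0.05 s, during which the arm holds its last target. There are 200 camera calls.

## Working session

There is one attempt and no reset: what is moved stays moved. The work goes in short steps, Python scripts to look and compute and a tool call to move; the robot and the scene stay as the last step left them, time stands still between calls to the robot, and variables do not carry over. Pictures are saved under pics/ and viewed, at most 10 in all, crops included, and the job is handed in when it is done.

Besides the shell and the picture viewer there is one more tool, called after "Request:" as name(argument=value, ...), one argument or row to a line, values as JSON. carry_out: Moves the arm, as the interface text tells. Shifts and turns lie within -1 to 1; 1 stands for 200 mm of shift or 0.5 rad of turn. Its arguments: {"type":"object","properties":{"targets":{"type":"array","items":{"type":"array","items":{"type":"array","items":{"type":"number"}}}},"grip_force":{"type":"number"}},"required":["targets"]}

```bash
mkdir -p pics; python3 - <<'E'
from workcell import bot,get_image,get_calibration
import cv2,numpy as np
s=bot.sense();print({k:np.round(v,4).tolist() for k,v in s.items()})
for n in ["top","side"]:
    c=get_calibration(n);print(n,{k:np.round(v,4).tolist() for k,v in c.items()})
    cv2.imwrite(f"pics/{n}0.png",get_image(n)[:,:,::-1])
E
```

```text
{'time': 0.0, 'joints': [1.255, 0.4238, 1.6307, -0.0, 1.0886, -0.019], 'qd': [-0.0, -0.0011, -0.0014, -0.0001, 0.0015, -0.0017], 'joint_efforts': [0.0032, -54.4636, -27.3663, 0.0645, 0.0228, -0.0001], 'tool_pos': [0.1826, 0.5971, 0.2219], 'eef_rot': [-0.0001, 0.1478, 0.989, -0.0007], 'ft_force': [0.7482, 0.6769, 0.7256], 'ft_torque': [0.0424, 0.0532, -0.0003], 'grasp_force': 0.0, 'gripper_width': 0.0878}
top {'intrinsics': [[401.1695, 0.0, 320.9855], [0.0, 401.1695, 208.8302], [0.0, 0.0, 1.0]], 'position': [0.3965, -0.0315, 0.9637], 'attitude': [-0.0595, 0.7076, -0.7002, 0.0742]}
side {'intrinsics': [[429.9087, 0.0, 322.8307], [0.0, 429.9087, 198.9687], [0.0, 0.0, 1.0]], 'position': [-0.115, -0.7668, 0.6263], 'attitude': [-0.4729, 0.8043, -0.3131, 0.1774]}
```

View pics/top0.png

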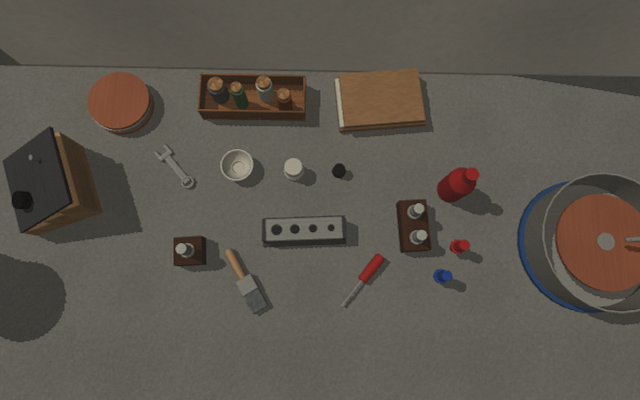

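View pics/side0.png

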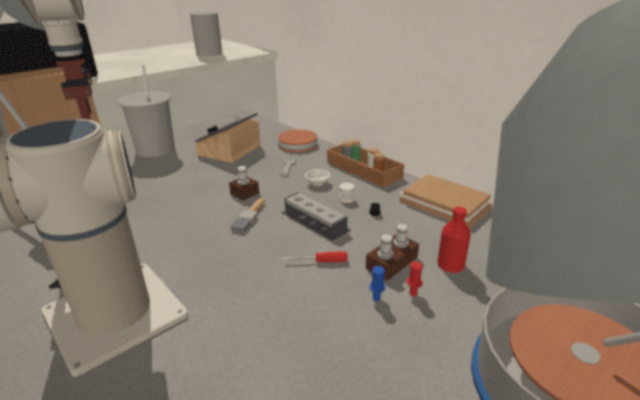

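Top view: the pin to size stands in the single-socket stand at (190,251), with its handle top at about (182,249). The gauge rings are at (277,230), (295,229), (312,229) and (331,228), with ring 1 on the left (+y). Other candidates are the rack pins (416,210) and (419,237), the blue look-alike (443,275) and the red one (459,246). Only the one at (182,249) is alone in a 64 mm dark wooden block. I'll confirm it in a crop.

```bash
cat > h.py <<'E'
import numpy as np,cv2
from scipy.spatial.transform import Rotation as R
from workcell import bot,get_image,get_calibration
def rot(q): return R.from_quat([q[1],q[2],q[3],q[0]])
def cast(c,u,v,z):
    K=np.array(c["intrinsics"]);d=rot(c["attitude"]).apply(np.linalg.solve(K,[u,v,1]));p=np.array(c["position"])
    return p+d*(z-p[2])/d[2]
def proj(c,P):
    q=rot(c["attitude"]).inv().apply(np.array(P)-c["position"]);q=np.array(c["intrinsics"])@q;return q[:2]/q[2]
def blobs(m,lo=8,hi=1e9):
    n,_,st,ce=cv2.connectedComponentsWithStats(m.astype(np.uint8));
    return [(np.round(ce[i],2),st[i].tolist()) for i in range(1,n) if lo<=st[i,4]<=hi]
def rel(P):
    "world point -> shift of TCP in tool units from measured pose"
    s=bot.sense();return rot(s["eef_rot"]).inv().apply(np.array(P)-s["tool_pos"])/0.2
E
python3 - <<'E'
from h import *
im=cv2.imread("pics/top0.png");c=get_calibration("top");g=cv2.cvtColor(im,6)
x0,y0=165,195
cr=cv2.resize(im[y0:280,x0:355],None,fx=4,fy=4,interpolation=cv2.INTER_CUBIC);cv2.imwrite("pics/crop1.png",cr)
m=np.zeros_like(g);m[218:242,266:340]=1
for ce,st in blobs((g<70)&(m>0)): print("ring",ce,st,cast(c,*ce,.045).round(4))
m[:]=0;m[238:262,173:207]=1
for ce,st in blobs((g>120)&(m>0),5): print("handle",ce,st,cast(c,*ce,.08).round(4))
b=(im[:,:,2]>im[:,:,0]*1.25)&(g<75)&(m>0)
print("stand guess",cast(c,190,252,.04))
E
```

```text
ring [271. 218.] [266, 218, 11, 1, 11] [0.5495 0.0656 0.045 ]
ring [276.28 229.42] [271, 225, 11, 10, 85] [0.523  0.0526 0.045 ]
ring [294.36 228.64] [290, 225, 9, 9, 64] [0.5253 0.0111 0.045 ]
ring [312.5  227.87] [309, 225, 8, 7, 46] [ 0.5276 -0.0307  0.045 ]
ring [330.5 227.5] [328, 225, 6, 6, 32] [ 0.5289 -0.0723  0.045 ]
ring [310.11 240.28] [266, 238, 74, 4, 158] [ 0.4988 -0.0256  0.045 ]
handle [180.4  248.08] [176, 243, 10, 11, 80] [0.4747 0.2573 0.08  ]
stand guess [0.46953374 0.2479793  0.04      ]
```

View pics/crop1.png

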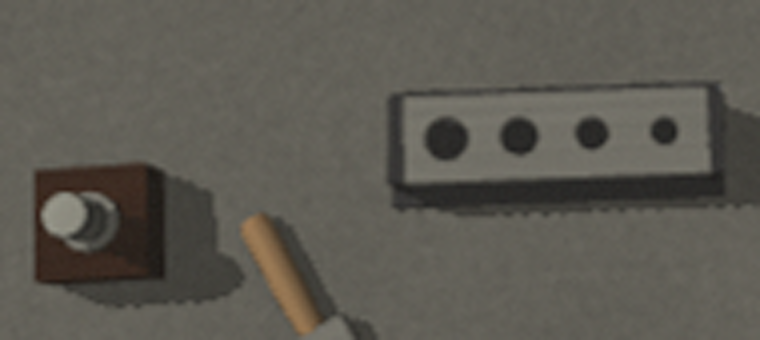

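Crop: the dark square block with a single pin is at the left, with its handle top at px (181,248) and its collar at px (188,250). That is the target. The four rings shrink to the right, about 41.6 mm apart as specified. Next I'll work out the wrist camera geometry and the approach.

```bash
python3 - <<'E'
from h import *
c=get_calibration("wrist");s=bot.sense();r=rot(s["eef_rot"])
print(r.inv().apply(np.array(c["position"])-s["tool_pos"]).round(4),(r.inv()*rot(c["attitude"])).as_matrix().round(3),c["intrinsics"])
t=get_calibration("top");print(cast(t,188,250,.045),rel([.473,.253,.222]))
E
```

```text
[ 0.0701 -0.0002 -0.1615] [[-0.    -0.966 -0.258]
 [ 1.    -0.     0.   ]
 [-0.    -0.258  0.966]] [[291.86376503   0.         323.34114991]
 [  0.         291.86376503 197.07037684]
 [  0.           0.           1.        ]]
[0.47362049 0.25129203 0.045     ] [-1.89177392e+00 -1.22113108e+00  1.62763005e-03]
```

Request:
carry_out(
  targets=[
    [[0, 0, 0, -0.95, -0.61, 0, 100], [0, 0, 0, -0.95, -0.61, 0, 100], [0, 0, 0, -0.95, -0.61, 0, 100], [0, 0, 0, -0.95, -0.61, 0, 100], [0, 0, 0, -0.95, -0.61, 0, 100], [0, 0, 0, -0.95, -0.61, 0, 100], [0, 0, 0, -0.95, -0.61, 0, 100]],
  ],
)

```text
time: 0.8
tool_pos: [0.3289, 0.4253, 0.2226]
eef_rot: [-0.0, 0.149, 0.989, 0.0]
ft_force: [-0.7, 0.2, 0.2]
gripper_width: 0.0879
grasp_force: 0.0
```

Request:
carry_out(
  targets=[
    [[0, 0, 0, -0.94, -0.61, 0.3, 100], [0, 0, 0, -0.94, -0.61, 0.3, 100], [0, 0, 0, -0.94, -0.61, 0.3, 100], [0, 0, 0, -0.94, -0.61, 0.3, 100], [0, 0, 0, -0.94, -0.61, 0.3, 100], [0, 0, 0, -0.94, -0.61, 0.3, 100], [0, 0, 0, -0.94, -0.61, 0.3, 100], [0, 0, 0, -0.94, -0.61, 0.3, 100], [0, 0, 0, -0.94, -0.61, 0.3, 100]],
  ],
)

```text
time: 1.7
tool_pos: [0.4722, 0.2553, 0.1631]
eef_rot: [0.0, 0.147, 0.989, 0.0]
ft_force: [-0.2, -0.1, 0.7]
gripper_width: 0.0877
grasp_force: 0.0
```

```bash
python3 - <<'E'
from h import *
s=bot.sense();c=get_calibration("wrist");im=get_image("wrist")[:,:,::-1]
cv2.imwrite("pics/w1.png",im);np.save("w1.npy",np.array([c],object),allow_pickle=True)
print(s["time"],s["tool_pos"],s["eef_rot"],s["ft_force"])
print(proj(c,[.473,.252,.087]),proj(c,[.473,.252,.045]),proj(c,s["tool_pos"]))
E
```

```text
1.7 [0.47219043 0.25533311 0.16306606] [1.87306607e-04 1.46731601e-01 9.89176296e-01 2.39518069e-04] [-0.15543838 -0.10345786  0.70009596]
[319.94592285 206.50635402] [320.38134016 194.2053899 ] [323.58173984 240.63481969]
```

View pics/w1.png

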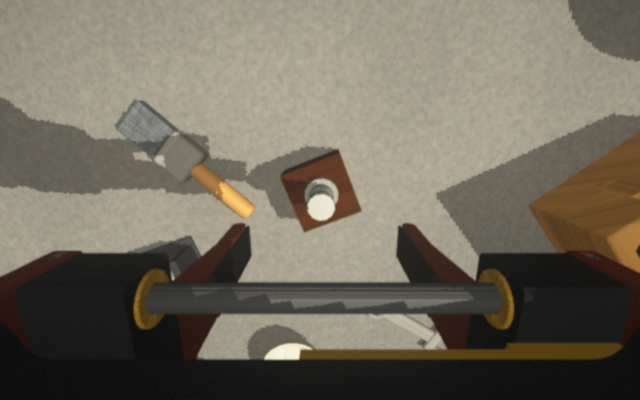

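Wrist view: the handle top is at (321,206), where I predicted (320,206.5), standing in the wood block between the open fingers. I'll refine it with a mask.

```bash
python3 - <<'E'
from h import *
im=cv2.imread("pics/w1.png");g=cv2.cvtColor(im,6);c=np.load("w1.npy",allow_pickle=True)[0]
m=np.zeros_like(g);m[165:235,280:365]=1
for th in (170,190,205):
    for ce,st in blobs((g>th)&(m>0),40):
        P=cast(c,*ce,.087);print(th,ce,st,P.round(4),rel([P[0],P[1],.052]).round(4))
E
```

```text
170 [355.15 169.07] [348, 165, 15, 9, 67] [0.4507 0.2891 0.087 ] [0.1525 0.1308 0.5552]
170 [329.32 186.92] [316, 179, 22, 23, 120] [0.459  0.2645 0.087 ] [0.0773 0.025  0.5552]
170 [361.19 196.39] [358, 189, 7, 15, 67] [0.4746 0.2878 0.087 ] [0.0364 0.1595 0.5552]
170 [320.75 206.88] [308, 194, 27, 27, 559] [0.4735 0.2526 0.087 ] [-0.0097 -0.0109  0.5552]
190 [320.84 206.93] [308, 195, 27, 25, 529] [0.4736 0.2526 0.087 ] [-0.0099 -0.0106  0.5552]
205 [320.85 206.95] [308, 195, 26, 25, 500] [0.4736 0.2526 0.087 ] [-0.01   -0.0105  0.5552]
```

Request:
carry_out(
  targets=[
    [[0, 0, 0, -0.01, -0.0105, 0.25, 100], [0, 0, 0, -0.01, -0.0105, 0.4, 100], [0, 0, 0, -0.01, -0.0105, 0.5, 100], [0, 0, 0, -0.01, -0.0105, 0.555, 100], [0, 0, 0, -0.01, -0.0105, 0.555, 100], [0, 0, 0, -0.01, -0.0105, 0.555, 100]],
  ],
  grip_force=25,
)

```text
time: 2.35
tool_pos: [0.4745, 0.2518, 0.0524]
eef_rot: [0.0, 0.148, 0.989, 0.0]
ft_force: [0.5, 0.0, 0.2]
gripper_width: 0.0879
grasp_force: 0.0
```

Request:
carry_out(
  targets=[
    [[0, 0, 0, 0, 0, 0, 20], [0, 0, 0, 0, 0, 0, 20], [0, 0, 0, 0, 0, 0, 20], [0, 0, 0, 0, 0, 0, 20], [0, 0, 0, 0, 0, 0, 20], [0, 0, 0, 0, 0, 0, 20], [0, 0, 0, 0, 0, 0, 20], [0, 0, 0, 0, 0, 0, 20]],
  ],
)

```text
time: 3.15
tool_pos: [0.4741, 0.2512, 0.0516]
eef_rot: [-0.0, 0.148, 0.989, -0.0]
ft_force: [-0.0, 0.4, 0.4]
gripper_width: 0.0276
grasp_force: 0.0
```

Request:
carry_out(
  targets=[
    [[0, 0, 0, 0, 0, 0, 0], [0, 0, 0, 0, 0, 0, 0], [0, 0, 0, 0, 0, 0, 0], [0, 0, 0, 0, 0, 0, 0], [0, 0, 0, 0, 0, 0, 0]],
  ],
)

```text
time: 3.65
tool_pos: [0.4742, 0.2512, 0.0516]
eef_rot: [0.0, 0.148, 0.989, -0.0]
ft_force: [1.0, 1.1, -0.6]
gripper_width: 0.0238
grasp_force: 25.0
```

```bash
python3 - <<'E'
from h import *
for i in range(3):
    s=bot.sense();c=get_calibration("wrist");im=get_image("wrist")[:,:,::-1];print(s["tool_pos"],s["gripper_width"],s["grasp_force"],s["ft_force"])
cv2.imwrite("pics/w2.png",im[150:400,180:460])
E
```

```text
[0.4741721  0.25118294 0.05164341] 0.023813738881942076 24.999816119670868 [ 0.96486466  1.10363023 -0.61276206]
[0.47414691 0.25117706 0.05164717] 0.023760435128249838 24.99978929758072 [ 0.40437951  0.29949471 -0.27232838]
[0.47414768 0.25118608 0.05163562] 0.023626763355381802 24.999742805957794 [ 0.60810213  0.04921975 -1.34634107]
```

View pics/w2.png

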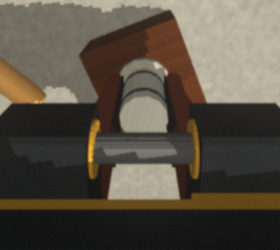

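The pin is gripped: width 23.8 mm, and the picture shows the handle between the pads. Now I'll lift it and carry it to a viewing pose at the gauge.

Request:
carry_out(
  targets=[
    [[0, 0, 0, 0, 0, -0.12, 0], [0, 0, 0, 0, 0, -0.25, 0], [0, 0, 0, 0, 0, -0.4, 0], [0, 0, 0, -0.15, -0.2, -0.4, 0], [0, 0, 0, -0.3, -0.4, -0.4, 0], [0, 0, 0, -0.42, -0.6, -0.4, 0], [0, 0, 0, -0.55, -0.8, -0.4, 0], [0, 0, 0, -0.66, -0.95, -0.4, 0], [0, 0, 0, -0.75, -1.0, -0.4, 0], [0, 0, 0, -0.77, -1.0, -0.4, 0]],
  ],
)

```text
time: 4.8
tool_pos: [0.564, 0.0127, 0.1317]
eef_rot: [0.0, 0.149, 0.989, -0.0]
ft_force: [0.5, 0.8, -1.8]
gripper_width: 0.0237
grasp_force: 25.0
```

Request:
carry_out(
  targets=[
    [[0, 0, 0, 0, -0.1, 0.03, 0], [0, 0, 0, 0, -0.13, 0.05, 0], [0, 0, 0, 0, -0.13, 0.05, 0], [0, 0, 0, 0, -0.13, 0.05, 0], [0, 0, 0, 0, -0.13, 0.05, 0]],
  ],
)

```text
time: 5.3
tool_pos: [0.5555, -0.0091, 0.1219]
eef_rot: [0.0, 0.147, 0.989, 0.0]
ft_force: [0.7, -0.9, -1.2]
gripper_width: 0.0236
grasp_force: 25.0
```

```bash
python3 - <<'E'
from h import *
s=bot.sense();c=get_calibration("wrist");im=get_image("wrist")[:,:,::-1];cv2.imwrite("pics/w3.png",im)
np.save("w3.npy",np.array([c],object),allow_pickle=True)
print(s["tool_pos"],s["gripper_width"],s["ft_force"])
g=cv2.cvtColor(im,6)
for P in ([.523,.0526],[.5253,.0111],[.5276,-.0307],[.5289,-.0723]):print(proj(c,P+[.045]))
E
```

```text
[ 0.55553882 -0.00910231  0.12190754] 0.023553003347738553 [ 0.65019982 -0.93837326 -1.23975729]
[384.75632151 145.90529066]
[336.24795944 163.5447464 ]
[288.8634049 180.7544979]
[242.69261839 196.28911886]
```

View pics/w3.png

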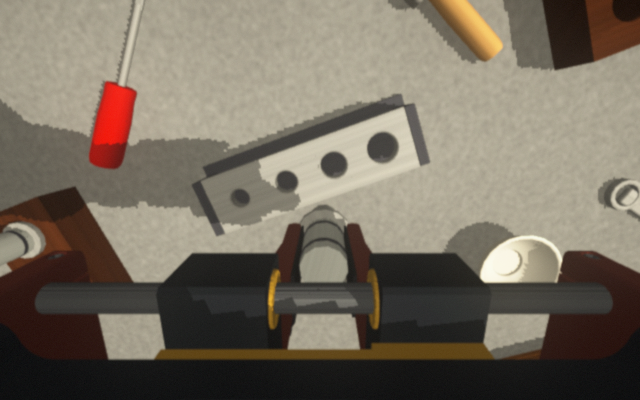

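Wrist view: the rings are at about (383,147), (333,164), (287,181) and (241,197), with the pin in the fingers at (324,245). Next I'll get the ring centres.

```bash
python3 - <<'E'
from h import *
im=cv2.imread("pics/w3.png");g=cv2.cvtColor(im,6);c=np.load("w3.npy",allow_pickle=True)[0]
out=[]
for (u,v),r,D in zip([(383,147),(333,164),(287,181),(241,197)],[23,19,16,12],[25,22,19,16]):
    G=cv2.resize(g[v-r:v+r+1,u-r:u+r+1],None,fx=8,fy=8,interpolation=cv2.INTER_CUBIC)
    t,m=cv2.threshold(G,0,255,cv2.THRESH_BINARY_INV+cv2.THRESH_OTSU)
    cs,_=cv2.findContours(m,cv2.RETR_EXTERNAL,cv2.CHAIN_APPROX_NONE)
    k=min(cs,key=lambda k:np.linalg.norm(k.mean((0,1))-G.shape[0]/2) if len(k)>60 else 1e9)
    (ex,ey),ax,a=cv2.fitEllipse(cv2.convexHull(k));ce=(u-r+(ex+.5)/8-.5,v-r+(ey+.5)/8-.5)
    P=cast(c,*ce,.045);out.append(P);print(np.round(ce,2),t,np.round(np.array(ax)/8,1),"dia mm",np.round(np.array(ax)/8*.238/292*1000,1),P.round(4))
out=np.array(out);print(np.linalg.norm(np.diff(out,axis=0),axis=1))
d=np.polyfit([63,21,-21,-63],out[:,:2],1);print(d)
y=d[0]/np.linalg.norm(d[0]);fit=[out[:,:2].mean(0)+k*y for k in (.063,.021,-.021,-.063)];print(np.round(fit,4))
# pin offset in tool frame seen at w1
s=bot.sense();r=rot(s["eef_rot"]);print("pin-TCP tool",r.inv().apply(np.array([.4736-.47415,.2526-.25118,0])))
for f in fit: print("units",rel([*f,.1219]).round(4))
E
```

```text
[382.2  147.07] 138.0 [30.6 32. ] dia mm [24.9 26.1] [0.5233 0.0504 0.045 ]
[333.54 164.35] 135.0 [26.4 26.9] dia mm [21.5 21.9] [0.5253 0.0088 0.045 ]
[284.71 190.89] 141.0 [29.3 42.1] dia mm [23.9 34.3] [ 0.5348 -0.0368  0.045 ]
[239.81 197.44] 94.0 [17.7 19.6] dia mm [14.4 15.9] [ 0.5291 -0.075   0.045 ]
[0.04165819 0.0466028  0.03858627]
[[-6.43260656e-05  1.00428158e-03]
 [ 5.28134008e-01 -1.31585686e-02]]
[[ 0.5241  0.0497]
 [ 0.5268  0.0078]
 [ 0.5295 -0.0341]
 [ 0.5322 -0.076 ]]
pin-TCP tool [ 9.40157427e-04  1.19791652e-03 -1.34035958e-07]
units [2.363e-01 2.357e-01 1.000e-04]
units [1.624e-01 3.920e-02 1.000e-04]
units [ 8.840e-02 -1.574e-01  1.000e-04]
units [ 0.0145 -0.3539  0.    ]
```

```bash
python3 - <<'E'
from h import *
im=cv2.imread("pics/w3.png");g=cv2.cvtColor(im,6);c=np.load("w3.npy",allow_pickle=True)[0]
s=bot.sense();r=rot(s["eef_rot"]);T=np.array(s["tool_pos"])
cv2.imwrite("pics/c3.png",cv2.resize(im[190:300,280:370],None,fx=5,fy=5,interpolation=cv2.INTER_NEAREST))
def pr(p): return proj(c,T+r.apply(p)).round(1)
for n,R_,z in [("foot9",.0089,.0416),("foot10",.0104,.0416),("foot12",.0119,.0416),("collar lo",.017,.0116),("collar hi",.017,.0066),("handle top",.012,-.0354)]:
    print(n,"near",pr([R_,0,z]),"left/right",pr([0,-R_,z]),pr([0,R_,z]))
for v in (222,230,235,240,262,270,278): print(v,g[v,290:360:2].tolist())
E
```

```text
foot9 near [323.4 206.3] left/right [311.3 217.9] [335.5 217.9]
foot10 near [323.4 204.3] left/right [309.3 217.9] [337.6 217.9]
foot12 near [323.4 202.4] left/right [307.2 217.9] [339.6 217.9]
collar lo near [323.5 207.8] left/right [296.7 233.4] [350.2 233.4]
collar hi near [323.5 210.2] left/right [296.  236.5] [351.  236.4]
handle top near [323.6 247.4] left/right [298.5 270.5] [348.6 270.5]
222 [158, 148, 136, 137, 141, 117, 123, 124, 127, 125, 119, 102, 82, 64, 65, 65, 73, 74, 77, 70, 64, 74, 102, 118, 129, 127, 123, 143, 186, 160, 145, 140, 144, 145, 157]
230 [48, 46, 49, 47, 46, 41, 45, 104, 79, 94, 100, 102, 103, 104, 102, 104, 107, 107, 105, 107, 105, 106, 104, 104, 96, 74, 100, 60, 41, 47, 53, 51, 49, 49, 53]
235 [46, 46, 48, 46, 45, 36, 39, 65, 97, 99, 99, 102, 106, 105, 103, 104, 106, 103, 105, 104, 105, 106, 105, 104, 102, 102, 88, 45, 38, 43, 51, 51, 48, 51, 51]
240 [45, 47, 48, 44, 40, 36, 44, 86, 99, 100, 89, 72, 59, 56, 60, 68, 68, 74, 76, 70, 58, 54, 64, 85, 101, 102, 95, 52, 36, 39, 47, 48, 48, 47, 48]
262 [43, 41, 34, 32, 38, 111, 152, 153, 151, 151, 155, 154, 149, 150, 151, 150, 154, 155, 156, 155, 155, 154, 154, 157, 158, 158, 157, 157, 135, 40, 34, 32, 38, 46, 44]
270 [42, 32, 29, 29, 35, 123, 152, 150, 150, 154, 150, 150, 151, 153, 150, 152, 155, 155, 154, 153, 153, 155, 157, 158, 158, 155, 157, 155, 150, 67, 30, 32, 31, 37, 43]
278 [40, 34, 33, 27, 28, 65, 147, 149, 153, 152, 150, 151, 153, 151, 154, 153, 155, 154, 155, 151, 155, 156, 159, 156, 155, 156, 155, 138, 66, 29, 30, 32, 37, 38, 38]
```

View pics/c3.png

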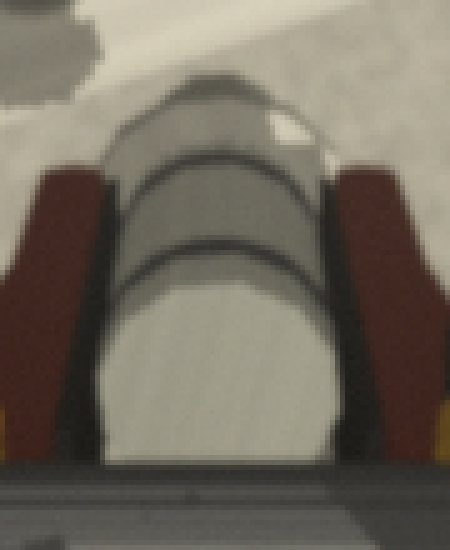

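The handle edges are centred at u=323.8 where I predicted 323.5, so the camera's sideways bias is negligible. Along tool x the pin sits about +0.7 mm. Ring 3's fit was spoiled by shadow, so I take it from the 42 mm pitch. Now I'll move above ring 1.

Request:
carry_out(
  targets=[
    [[0, 0, 0, 0.13, 0.13, 0, 0], [0, 0, 0, 0.237, 0.238, 0, 0], [0, 0, 0, 0.237, 0.238, 0.08, 0], [0, 0, 0, 0.237, 0.238, 0.145, 0], [0, 0, 0, 0.237, 0.238, 0.145, 0], [0, 0, 0, 0.237, 0.238, 0.145, 0], [0, 0, 0, 0.237, 0.238, 0.145, 0]],
  ],
)

```text
time: 6.05
tool_pos: [0.5245, 0.0491, 0.093]
eef_rot: [0.0, 0.148, 0.989, 0.0]
ft_force: [0.5, 0.2, -1.0]
gripper_width: 0.0234
grasp_force: 25.0
```

```bash
python3 - <<'E'
from h import *
s=bot.sense();c=get_calibration("wrist");im=get_image("wrist")[:,:,::-1];cv2.imwrite("pics/w4.png",cv2.resize(im[140:290,240:400],None,fx=4,fy=4))
print(s["time"],s["tool_pos"],s["ft_force"])
r=rot(s["eef_rot"]);o=r.apply([.0007,0,0])
for f in ([.5233,.0504],[.5253,.0088],[.5272,-.0331],[.5291,-.075]):print((rel([f[0]-o[0],f[1]-o[1],s["tool_pos"][2]])).round(4))
E
```

```text
6.05 [0.52449861 0.04909883 0.09298653] [ 0.50247284  0.22452092 -0.99765523]
[0.0044 0.0045 0.0006]
[-0.0662 -0.1915  0.0006]
[-0.1366 -0.389   0.0006]
[-0.2071 -0.5865  0.0006]
```

View pics/w4.png

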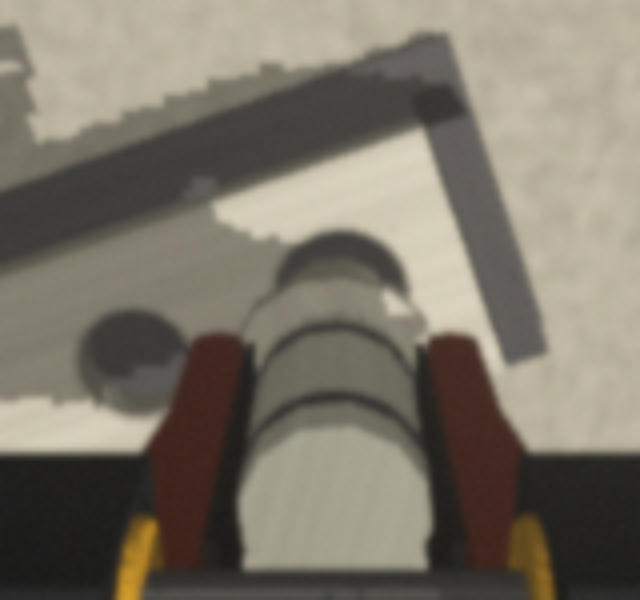

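The pin's foot is over ring 1, about 1 mm short along u (ring centre at crop x≈342, pin axis ≈336), which matches the computed residual. I'll correct that and check it has settled.

Request:
carry_out(
  targets=[
    [[0, 0, 0, 0, 0, 0, 0], [0, 0, 0, 0, 0, 0, 0], [0, 0, 0, 0, 0, 0, 0], [0, 0, 0, 0, 0, 0, 0]],
  ],
)

```text
time: 6.5
tool_pos: [0.524, 0.0494, 0.0928]
eef_rot: [0.0, 0.148, 0.989, 0.0]
ft_force: [-0.5, -0.0, -0.9]
gripper_width: 0.0233
grasp_force: 25.0
```

```bash
python3 - <<'E'
from h import *
s=bot.sense();print(s["tool_pos"],s["eef_rot"])
r=rot(s["eef_rot"]);o=r.apply([.0007,0,0])
for f in ([.5233,.0504],):print((rel([f[0]-o[0],f[1]-o[1],.0875])).round(4))
E
```

```text
[0.52398484 0.0493541  0.09278853] [8.62970583e-05 1.47889353e-01 9.89003909e-01 1.02581952e-05]
[0.0013 0.004  0.0264]
```

Request:
carry_out(
  targets=[
    [[0, 0, 0, 0.0013, 0.004, 0.01, 0], [0, 0, 0, 0.0013, 0.004, 0.02, 0], [0, 0, 0, 0.0013, 0.004, 0.027, 0], [0, 0, 0, 0.0013, 0.004, 0.034, 0], [0, 0, 0, 0.0013, 0.004, 0.04, 0], [0, 0, 0, 0.0013, 0.004, 0.04, 0]],
  ],
)

```text
time: 7.1
tool_pos: [0.5238, 0.0502, 0.0844]
eef_rot: [-0.0, 0.148, 0.989, -0.0]
ft_force: [-0.3, 0.5, -1.6]
gripper_width: 0.0235
grasp_force: 25.0
```

Request:
carry_out(
  targets=[
    [[0, 0, 0, 0, 0, 0.01, 0], [0, 0, 0, 0, 0, 0.02, 0], [0, 0, 0, 0, 0, 0.03, 0], [0, 0, 0, 0, 0, 0.04, 0], [0, 0, 0, 0, 0, 0.05, 0], [0, 0, 0, 0, 0, 0.05, 0]],
  ],
)

```text
time: 7.7
tool_pos: [0.5237, 0.0503, 0.0744]
eef_rot: [-0.0, 0.148, 0.989, -0.0]
ft_force: [0.0, -0.0, -1.0]
gripper_width: 0.0234
grasp_force: 25.0
```

Request:
carry_out(
  targets=[
    [[0, 0, 0, 0, 0, 0.02, 0], [0, 0, 0, 0, 0, 0.04, 0], [0, 0, 0, 0, 0, 0.055, 0], [0, 0, 0, 0, 0, 0.055, 0], [0, 0, 0, 0, 0, 0, 0], [0, 0, 0, 0, 0, -0.06, 0], [0, 0, 0, 0, 0, -0.1, 0], [0, 0, 0, 0, 0, -0.1, 0], [0, 0, 0, -0.035, -0.1, -0.1, 0], [0, 0, 0, -0.0703, -0.198, -0.1, 0], [0, 0, 0, -0.0703, -0.198, -0.1, 0], [0, 0, 0, -0.0703, -0.198, -0.1, 0]],
  ],
)

```text
time: 8.9
tool_pos: [0.5257, 0.0082, 0.0948]
eef_rot: [0.0, 0.149, 0.989, 0.0]
ft_force: [-0.2, 0.4, -1.5]
gripper_width: 0.0238
grasp_force: 25.0
```

Request:
carry_out(
  targets=[
    [[0, 0, 0, 0, 0, 0.01, 0], [0, 0, 0, 0, 0, 0.02, 0], [0, 0, 0, 0, 0, 0.02, 0], [0, 0, 0, 0, 0, 0.02, 0], [0, 0, 0, 0, 0, 0.02, 0]],
  ],
)

```text
time: 9.4
tool_pos: [0.5258, 0.0085, 0.0906]
eef_rot: [-0.0, 0.148, 0.989, -0.0]
ft_force: [-0.9, -0.8, -1.0]
gripper_width: 0.0233
grasp_force: 25.0
```

```bash
python3 - <<'E'
from h import *
s=bot.sense();print(s["time"],s["tool_pos"],s["ft_force"])
r=rot(s["eef_rot"]);o=r.apply([.0007,0,0])
for f in ([.5253,.0086],[.5272,-.0333]):print((rel([f[0]-o[0],f[1]-o[1],.0866])).round(4))
E
```

```text
9.4 [0.52575807 0.00849008 0.09062961] [-0.92133707 -0.79666251 -1.03975288]
[-0.0012 -0.0001  0.0201]
[-0.0714 -0.1977  0.0201]
```

Ring 1 let it through freely. Now I'll feel ring 2.

Request:
carry_out(
  targets=[
    [[0, 0, 0, 0, 0, 0.008, 0], [0, 0, 0, 0, 0, 0.015, 0], [0, 0, 0, 0, 0, 0.02, 0], [0, 0, 0, 0, 0, 0.024, 0], [0, 0, 0, 0, 0, 0.028, 0], [0, 0, 0, 0, 0, 0.028, 0]],
  ],
)

```text
time: 10.0
tool_pos: [0.5257, 0.0082, 0.085]
eef_rot: [-0.0, 0.148, 0.989, -0.0]
ft_force: [-0.3, -0.9, -0.9]
gripper_width: 0.0233
grasp_force: 25.0
```

Request:
carry_out(
  targets=[
    [[0, 0, 0, 0, 0, 0.004, 0], [0, 0, 0, 0, 0, 0.008, 0], [0, 0, 0, 0, 0, 0.012, 0], [0, 0, 0, 0, 0, 0.012, 0]],
  ],
)

```text
time: 10.4
tool_pos: [0.5257, 0.0083, 0.0826]
eef_rot: [-0.0, 0.148, 0.989, -0.0]
ft_force: [-1.5, -0.2, -1.7]
gripper_width: 0.023
grasp_force: 25.0
```

Request:
carry_out(
  targets=[
    [[0, 0, 0, 0, 0, 0.015, 0], [0, 0, 0, 0, 0, 0.03, 0], [0, 0, 0, 0, 0, 0.045, 0], [0, 0, 0, 0, 0, 0.06, 0], [0, 0, 0, 0, 0, 0.075, 0], [0, 0, 0, 0, 0, 0.088, 0], [0, 0, 0, 0, 0, 0.088, 0]],
  ],
)

```text
time: 11.1
tool_pos: [0.5255, 0.0083, 0.0646]
eef_rot: [-0.0, 0.148, 0.989, -0.0]
ft_force: [0.3, -0.0, -1.9]
gripper_width: 0.0233
grasp_force: 25.0
```

Ring 2 also lets it through: the foot is 22 mm down with no contact force. On to ring 3.

Request:
carry_out(
  targets=[
    [[0, 0, 0, 0, 0, -0.06, 0], [0, 0, 0, 0, 0, -0.12, 0], [0, 0, 0, 0, 0, -0.15, 0], [0, 0, 0, 0, 0, -0.15, 0], [0, 0, 0, -0.035, -0.1, -0.15, 0], [0, 0, 0, -0.0703, -0.198, -0.15, 0], [0, 0, 0, -0.0703, -0.198, -0.15, 0], [0, 0, 0, -0.0703, -0.198, -0.14, 0], [0, 0, 0, -0.0703, -0.198, -0.13, 0], [0, 0, 0, -0.0703, -0.198, -0.13, 0], [0, 0, 0, -0.0703, -0.198, -0.13, 0]],
  ],
)

```text
time: 12.2
tool_pos: [0.5275, -0.0331, 0.0909]
eef_rot: [-0.0, 0.147, 0.989, 0.0]
ft_force: [-0.7, 0.1, -1.1]
gripper_width: 0.0237
grasp_force: 25.0
```

Request:
carry_out(
  targets=[
    [[0, 0, 0, 0, 0, 0.007, 0], [0, 0, 0, 0, 0, 0.013, 0], [0, 0, 0, 0, 0, 0.018, 0], [0, 0, 0, 0, 0, 0.018, 0]],
  ],
)

```text
time: 12.6
tool_pos: [0.5275, -0.0337, 0.0873]
eef_rot: [-0.0, 0.148, 0.989, -0.0]
ft_force: [-0.1, 0.1, -1.3]
gripper_width: 0.0237
grasp_force: 25.0
```

Request:
carry_out(
  targets=[
    [[0, 0, 0, 0, 0, 0.003, 0], [0, 0, 0, 0, 0, 0.006, 0], [0, 0, 0, 0, 0, 0.006, 0]],
  ],
)

```text
time: 12.9
tool_pos: [0.5278, -0.0337, 0.0865]
eef_rot: [0.0, 0.148, 0.989, -0.0]
ft_force: [-0.4, 0.2, 2.5]
gripper_width: 0.0237
grasp_force: 25.0
```

Request:
carry_out(
  targets=[
    [[0, 0, 0, 0, 0, 0.003, 0], [0, 0, 0, 0, 0, 0.005, 0], [0, 0, 0, 0, 0, 0.005, 0]],
  ],
)

```text
time: 13.2
tool_pos: [0.528, -0.0338, 0.0862]
eef_rot: [0.0, 0.148, 0.989, 0.0]
ft_force: [-2.7, -0.7, 10.7]
gripper_width: 0.0232
grasp_force: 25.0
```

It stops at the face of ring 3 (10.7 N), with a slight side force towards −x. I'll ease off and re-feel 0.6 mm over, to be sure the cause is size and not alignment.

Request:
carry_out(
  targets=[
    [[0, 0, 0, 0, 0, -0.01, 0], [0, 0, 0, 0.003, 0, -0.01, 0], [0, 0, 0, 0.003, 0, -0.01, 0], [0, 0, 0, 0.003, 0, -0.004, 0], [0, 0, 0, 0.003, 0, -0.002, 0], [0, 0, 0, 0.003, 0, -0.002, 0]],
  ],
)

```text
time: 13.8
tool_pos: [0.5274, -0.0336, 0.0864]
eef_rot: [0.0, 0.148, 0.989, -0.0]
ft_force: [-2.9, 0.0, 11.0]
gripper_width: 0.0235
grasp_force: 25.0
```

```bash
python3 - <<'E'
from h import *
s=bot.sense();im=get_image("wrist")[:,:,::-1];cv2.imwrite("pics/w5.png",cv2.resize(im[140:290,240:400],None,fx=4,fy=4))
t=get_image("top")[:,:,::-1];cv2.imwrite("pics/t5.png",t)
print(s["tool_pos"],s["ft_force"],s["ft_torque"])
E
```

```text
[ 0.52735666 -0.03359568  0.08638678] [-2.91584652e+00  6.16170019e-03  1.10170480e+01] [-0.03720157  0.65911537  0.02566521]
```

View pics/w5.png

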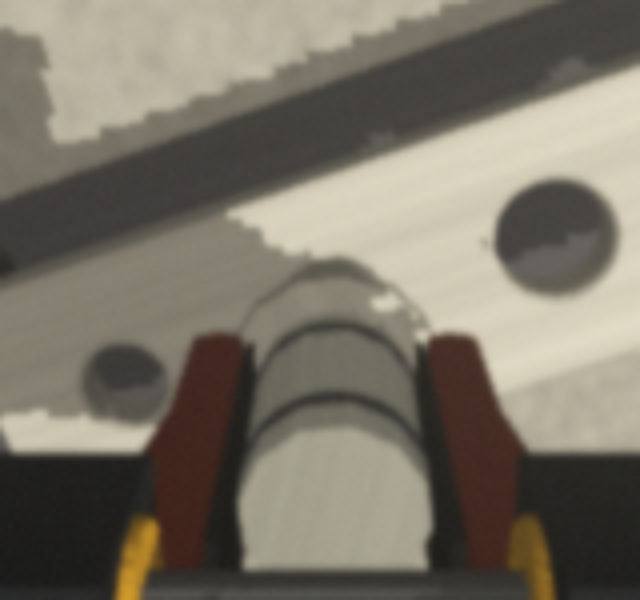

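Aligned within about 0.5 mm: the midpoint of rings 2 and 4 falls at crop (336,311) and the pin foot is centred at (334,312). The stop is therefore real, the pin is 20.8 mm and ring 2 is its home. Going back.

Request:
carry_out(
  targets=[
    [[0, 0, 0, 0, 0, -0.02, 0], [0, 0, 0, 0, 0, -0.045, 0], [0, 0, 0, 0, 0, -0.045, 0], [0, 0, 0, 0.033, 0.1, -0.045, 0], [0, 0, 0, 0.0673, 0.198, -0.045, 0], [0, 0, 0, 0.0673, 0.198, -0.045, 0], [0, 0, 0, 0.0673, 0.198, -0.035, 0], [0, 0, 0, 0.0673, 0.198, -0.02, 0], [0, 0, 0, 0.0673, 0.198, -0.02, 0], [0, 0, 0, 0.0673, 0.198, -0.02, 0]],
  ],
)

```text
time: 14.9
tool_pos: [0.5257, 0.0077, 0.0894]
eef_rot: [-0.0, 0.148, 0.989, -0.0]
ft_force: [0.5, -0.4, -1.1]
gripper_width: 0.0235
grasp_force: 25.0
```

Request:
carry_out(
  targets=[
    [[0, 0, 0, 0, 0, 0.008, 0], [0, 0, 0, 0, 0, 0.015, 0], [0, 0, 0, 0, 0, 0.022, 0], [0, 0, 0, 0, 0, 0.027, 0], [0, 0, 0, 0, 0, 0.03, 0], [0, 0, 0, 0, 0, 0.03, 0]],
  ],
)

```text
time: 15.5
tool_pos: [0.5257, 0.0083, 0.0836]
eef_rot: [-0.0, 0.148, 0.989, -0.0]
ft_force: [-0.1, -0.0, -2.4]
gripper_width: 0.0236
grasp_force: 25.0
```

Request:
carry_out(
  targets=[
    [[0, 0, 0, 0, 0, 0.015, 0], [0, 0, 0, 0, 0, 0.03, 0], [0, 0, 0, 0, 0, 0.045, 0], [0, 0, 0, 0, 0, 0.06, 0], [0, 0, 0, 0, 0, 0.075, 0], [0, 0, 0, 0, 0, 0.09, 0], [0, 0, 0, 0, 0, 0.105, 0], [0, 0, 0, 0, 0, 0.115, 0], [0, 0, 0, 0, 0, 0.122, 0], [0, 0, 0, 0, 0, 0.122, 0]],
  ],
)

```text
time: 16.5
tool_pos: [0.5257, 0.0083, 0.0591]
eef_rot: [-0.0, 0.148, 0.989, -0.0]
ft_force: [0.6, 0.2, -1.8]
gripper_width: 0.0236
grasp_force: 25.0
```

Request:
carry_out(
  targets=[
    [[0, 0, 0, 0, 0, 0.003, 0], [0, 0, 0, 0, 0, 0.006, 0], [0, 0, 0, 0, 0, 0.009, 0], [0, 0, 0, 0, 0, 0.009, 0]],
  ],
)

```text
time: 16.9
tool_pos: [0.5257, 0.0083, 0.0574]
eef_rot: [-0.0, 0.148, 0.989, -0.0]
ft_force: [0.0, 0.4, -0.6]
gripper_width: 0.0236
grasp_force: 25.0
```

Request:
carry_out(
  targets=[
    [[0, 0, 0, 0, 0, 0.002, 0], [0, 0, 0, 0, 0, 0.003, 0], [0, 0, 0, 0, 0, 0.003, 0]],
  ],
)

```text
time: 17.2
tool_pos: [0.5258, 0.0083, 0.0569]
eef_rot: [0.0, 0.148, 0.989, -0.0]
ft_force: [0.3, -0.5, -1.7]
gripper_width: 0.0237
grasp_force: 25.0
```

Request:
carry_out(
  targets=[
    [[0, 0, 0, 0, 0, 0.001, 0], [0, 0, 0, 0, 0, 0.002, 0], [0, 0, 0, 0, 0, 0.002, 0]],
  ],
)

```text
time: 17.5
tool_pos: [0.5258, 0.0083, 0.0567]
eef_rot: [0.0, 0.148, 0.989, 0.0]
ft_force: [-0.4, 0.7, 0.9]
gripper_width: 0.0237
grasp_force: 25.0
```

Request:
carry_out(
  targets=[
    [[0, 0, 0, 0, 0, 0.0007, 0], [0, 0, 0, 0, 0, 0.0007, 0], [0, 0, 0, 0, 0, 0.0007, 0]],
  ],
)

```text
time: 17.8
tool_pos: [0.5258, 0.0083, 0.0566]
eef_rot: [0.0, 0.148, 0.989, -0.0]
ft_force: [-0.5, 0.2, 4.8]
gripper_width: 0.0233
grasp_force: 25.0
```

Collar seated (force rose at the expected height of 0.0566). Next I'll open partly and straight, then retreat up.

Request:
carry_out(
  targets=[
    [[0, 0, 0, 0, 0, 0, 50], [0, 0, 0, 0, 0, 0, 60], [0, 0, 0, 0, 0, 0, 60], [0, 0, 0, 0, 0, 0, 60], [0, 0, 0, 0, 0, 0, 60], [0, 0, 0, 0, 0, 0, 60]],
  ],
)

```text
time: 18.4
tool_pos: [0.5258, 0.0083, 0.0563]
eef_rot: [-0.0, 0.148, 0.989, -0.0]
ft_force: [-0.1, -0.4, 0.2]
gripper_width: 0.0529
grasp_force: 0.0
```

Request:
carry_out(
  targets=[
    [[0, 0, 0, 0, 0, -0.1, 60], [0, 0, 0, 0, 0, -0.25, 60], [0, 0, 0, 0, 0, -0.4, 60], [0, 0, 0, -0.1, 0, -0.5, 60], [0, 0, 0, -0.15, 0, -0.5, 60], [0, 0, 0, -0.15, 0, -0.5, 60], [0, 0, 0, -0.15, 0, -0.5, 60], [0, 0, 0, -0.15, 0, -0.5, 60]],
  ],
)

```text
time: 19.2
tool_pos: [0.5528, -0.0004, 0.1547]
eef_rot: [-0.002, 0.148, 0.989, -0.0]
ft_force: [-0.1, -0.0, 0.2]
gripper_width: 0.053
grasp_force: 0.0
```

```bash
python3 - <<'E'
from h import *
s=bot.sense();c=get_calibration("wrist");im=get_image("wrist")[:,:,::-1];sd=get_image("side")[:,:,::-1]
a=cv2.resize(im[80:280,230:430],(560,560));cc=get_calibration("side");u,v=proj(cc,[.5257,.008,.06]).astype(int)
b=cv2.resize(sd[v-35:v+35,u-15:u+15],(240,560),interpolation=cv2.INTER_CUBIC)
cv2.imwrite("pics/end.png",np.hstack([a,b]));print(s["tool_pos"],s["ft_force"],s["gripper_width"])
g=cv2.cvtColor(im,6);w=proj(c,[.5257,.0083,.092]);print(w,proj(c,[.5257,.0083,.05]))
E
```

```text
[ 5.52806848e-01 -3.64599041e-04  1.54717694e-01] [-0.05140945 -0.02137169  0.23392369] 0.05297068922905644
[323.9864632 174.5573401] [323.90811963 166.3110931 ]
```

View pics/end.png

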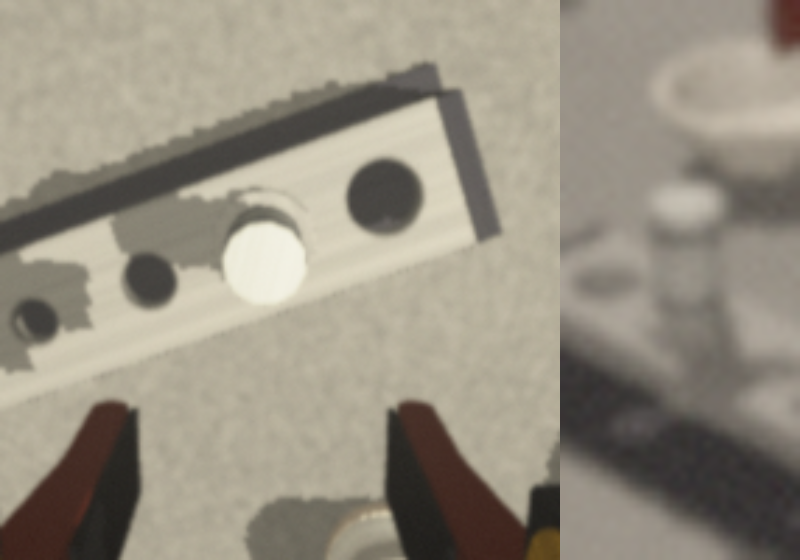

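The pin stands upright in ring 2 with its collar flat on the plate (handle top at crop (264,263)). The gripper is clear and touching nothing, so I'm handing in.

```bash
python3 -c "
from workcell import bot
print(bot.sign_off())"
```

```text
the job is handed in; nothing more can be done
None
```

The pin passed rings 1 and 2 and was stopped by ring 3 (about 11 N at most), making it the 20.8 mm pin; I lowered it fully home in ring 2, let go, and handed the job in at about 19 s.

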